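# Stow the scraper, then show the glass plate frosted end up

## Robot

A 6-joint arm with a two-finger parallel gripper is mounted at the origin on the work surface. World frame = base frame: x ahead of the robot, y to its left, z up, the work surface at z = 0. Lengths are in mm, angles in rad, forces in N, time in s.
With the tool pointing down it reaches from about 275 to 750 mm from the base axis. Payload 10.2 kg.
Tool frame: the origin (TCP) lies at the very end of the fingers, on their centre line; the grasp point (between the pads) lies ctrl.grip_depth behind it (ctrl.grip_depth is the distance from the TCP to the grasp point, in mm); z points along the fingers, y is the direction in which the jaws open and shut (so a half turn about z gives the same grasp; the last joint's range is limited). The gripper opens to 85 mm and grips with 20 to 120 N. Pads are 22 mm wide; open, the fingers measure 114 mm over their backs; the gripper's body (76 mm by 85 mm) begins 54 mm behind the grasp point. The pads swing forward as they close: fully open they stand 13 mm farther back than shut.
Start: joints at [-1.453, 0.313, 1.498, -0, 1.331, -0.223], TCP at [175.464, -494.817, 231.294] pointing down, gripper open.
Joint ranges: [-2.94, 2.94], [-0.97, 2.17], [0.19, 2.56], [-1.23, 4.37], [0.02, 3.11], [-2.88, 2.88]. Speed limits (rad/s): [2.39, 2.39, 3.01, 3.14, 3.14, 3.14].

## Interface

Orientations are given as a unit quaternion [w, x, y, z].
In Python, from rig import telemetry, eyes, ctrl, nets gives the robot as it stands. The module is installed in compiled form; this text tells all that it offers.
- The arm moves only by the tool drive_tool, never from a script. Its argument "series" is text: rows parted by semicolons, each of 7 numbers parted by spaces: the shift along the tool's x, y, z normalised to -1 to 1, where 1 is 0.12 m, then the turn, a rotation vector about the tool's x, y, z normalised to -1 to 1, where 1 is 0.5 rad, then the opening, from 0 (shut) to 1 (fully open). In form: tx ty tz wx wy wz hand; .... A call has 1 to 20 rows; each row is the pose to reach, as a shift and turn from the pose measured when the call began, along the tool's axes at that moment; what a row does not reach only later rows make up. A row lasts 1/10 s, in which the tool goes at most 50 mm and 8.59 degrees, less where a joint would pass 70% of its speed; a pose out of reach is approached as far as the arm can. A call with a number of a shift or a turn outside -1 to 1 is refused whole. A call with a gripper value outside its range is refused whole. The fingers move at their own pace and stop on an object; "newtons" is the grip in N (left out, the last holds). Time passes only in rows, so rows that repeat a pose let the fingers close. It gives the time, the measured TCP pose, the force and the opening at its end, in the units of the state.
- telemetry.sense(): the state, without advancing time (a new reading comes with each control period).
- eyes.capture(name): name is "side" or "top"; returns a dict with "frame" (420x560x3 uint8, red, green, blue), "fx", "fy", "cx", "cy" (pixels), "view" (4x4, takes a point from world to camera coordinates). Camera axes: x right, y up, looking along -z (the intrinsics and any distortion apply to the point x, -y, -z); pixel columns grow to the right and rows downward; lengths in mm; the calibration is good to about 2 mm. A picture is of the moment at which its call begins. There is no depth.
- ctrl.finish_job(): hands the job in, once; it reports no verdict.
Trained networks look in a picture, given as the dict that the camera call returned (one of the last four; its "shot" number tells which), for a name from the list of things; names that differ only in an ending like _2 or _b are one class to them, and where a whole thing is asked for, a point or a joint stands for the part that bears it (a point fixed in the world has none). Each returns a list of dicts, best first, with "confidence" (0 to 1); they miss things now and then, are a little off and sometimes report something else, mostly with a low value. They report only what shows in the picture. A call takes as long as a camera call. They do not tell look-alikes from the thing itself.
- nets.spot_in(name, picture): "rect" ([left, top, right, bottom] in pixels, round what is visible of it).
The state is a dict: "time_s": time; "joints": joint angles; "dq": joint speeds; "tau": joint torques, N m; "eef_pos": TCP position; "ee_rot": TCP orientation; "force": force on the tool from outside, world axes, zero at the start; "wrist_torque": the same for the moment, N m; "grip_width": opening from 0.0 (shut) to 1.0 (fully open).
Only numpy, scipy, OpenCV 4.12 (cv2) and the standard library are available. Lean on these libraries where they do the work, as an engineer would, in place of code of your own. Each camera call takes 0.05 s, during which the arm holds its last target. There are 200 camera calls.

## Task

The scraper lies across the grey stand, above the glass plate: first slide it blade-first into the slot of the wooden holder, fully home up to its handle, and let go. Then pick up the plate, find its frosted label end by the small corner notch, and hold it still with its middle over the light pad, about 15 cm above the counter, sloped some 35 degrees with the frosted end higher, label face up and no sideways lean. Finish while still holding it there; drop neither on the counter and leave the bottles and jar alone.

Things in the scene. Friction and masses are not known exactly. Their poses are not given: they have to be found in the camera images.
- rest: fixed grey stand, origin centre of underside, turned up to 26 degrees. Base slab 170 (x) x 70 x 6 mm; in its middle a round pedestal 26 mm across, flat top 30 mm above the counter, carries the plate; at x = +68 and -68 mm posts 12 (x) x 30 (y), 60 mm high, carry the scraper like a bridge over the plate
- plate: loose glass plate 100 (x) x 32 (y) x 6 mm, 50 g, level on the stand's pedestal, overhanging it, turned any way, label face up at the start. Origin: centre of underside (near its centre of mass); z out of the label face. The last 32 mm at +x are frosted whitish, the rest clear greenish. A 10 x 10 mm square notch is cut from the corner at +x, +y; the other corners are whole
- plate_frosted_end (a point): middle of the plate's short edge at the frosted end, 50 mm from the plate's centre along its +x, half-way through the thickness; axes as the plate's
- scraper: loose flat scraper, origin mid-length on its flat underside, z up. Steel blade 80 long (x +5 to +85 mm), 36 wide, 4 thick; dark wooden handle 90 long (x -85 to +5), 20 wide, 14 thick; undersides flush. 110 g, centre of mass 25 mm ahead of the origin. Starts on the stand's posts, underside 60 mm above the counter, blade away from the robot
- scraper_tip (a point): middle of the blade's front edge, on the underside, 85 mm from the scraper's origin along its +x; axes as the scraper's
- holder: fixed brown wooden block 90 (x) x 72 x 66 mm high, origin centre of underside. A level letterbox slot opens in its x = -45 mm face, which looks to the robot (turned up to 17 degrees): 44 wide, 10 high, 40 to 50 mm above the counter, 84 deep along +x. Below it a ledge 12 mm deep, 72 wide, level with the slot's floor, sticks out. The handle is too thick to enter: fully home it meets the face
- slot_mouth (a point): middle of the slot's lower edge in the x = -45 mm face of the holder (above the ledge's inner end), 40 mm above the counter; +x points straight into the slot, z up
- pad: fixed flat light pad, 130 x 130 x 12 mm, white lit top in an aluminium frame, origin at the centre of its underside. Holder and pad stand left and right of the stand, either way round.
- amber_bottle: bystander: amber glass bottle with a white cap, 66 mm across, 150 mm tall; origin centre of its foot; leave it alone
- dropper_bottle: bystander: small amber bottle with a black cap, 32 mm across, 75 mm tall; origin centre of its foot; leave it alone
- white_jar: bystander: white plastic jar, 64 mm across, 70 mm tall; origin centre of its foot; leave it alone
Mind the look-alikes: they are no part of the job. What is meant by the plate is not blue, pink or purple, and is the larger of those in its own colour.

How it is judged:
By the outcome, as a careful person would: the job done as asked, in the order asked, and still so for the second after the job is handed in, while the arm keeps its last pose, push and grip.
It also fails if it takes over 54 s, if anything falls off the work surface, if the arm or the gripper's body presses on something with over 40 N, if the wrist force passes 120 N, or if a joint passes its speed limit or range.

## Working session

There is one attempt and no reset: what is moved stays moved. The work goes in short steps, Python scripts to look and compute and a tool call to move; the robot and the scene stay as the last step left them, time stands still between calls to the robot, and variables do not carry over. Pictures are saved under pics/ and viewed, about 8 in all and at most 12, crops included, and the job is handed in when it is done.

Besides the shell and the picture viewer there is one more tool, called after ">>>" as name(argument=value, ...), one argument or row to a line, values as JSON. drive_tool: Moves the arm, as the interface text tells. Scaled input: -1 to 1 covers 0.12 m each way for a shift and 0.5 rad each way for a turn. Its arguments: {"type":"object","properties":{"series":{"type":"string"},"newtons":{"type":"number"}},"required":["series"]}

```bash
mkdir -p pics; python3 - <<'E'
from rig import telemetry, eyes, ctrl, nets
import cv2, numpy as np
print(telemetry.sense(), ctrl.grip_depth)
for n in("top","side"):
    p=eyes.capture(n)
    cv2.imwrite(f"pics/{n}0.png",p["frame"][:,:,::-1])
    print(n,{k:v for k,v in p.items() if k not in("frame",)})
    for o in("rest","plate","scraper","holder","pad","amber_bottle","dropper_bottle","white_jar"):
        print(o,[(np.round(d["rect"]).astype(int).tolist(),round(d["confidence"],2)) for d in nets.spot_in(o,p)[:3]])
E
```

```text
{'time_s': 0.0, 'joints': array([-1.45340537e+00,  3.13492530e-01,  1.49843585e+00,  5.82591944e-07,
        1.33097730e+00, -2.23401501e-01]), 'dq': array([ 0.00040592, -0.00074412, -0.00155205, -0.00149967,  0.00074275,
       -0.00038936]), 'tau': array([-9.04090411e-04, -4.12261462e+01, -2.59751791e+01, -2.30320511e-04,
        4.02334321e-03, -8.24980361e-06]), 'eef_pos': array([ 175.43084223, -494.55737735,  230.71377151]), 'ee_rot': array([-6.55576334e-04,  9.85517454e-01,  1.69572746e-01,  3.50648946e-05]), 'force': array([ 0.0797651 ,  1.05245172, -0.59068748]), 'wrist_torque': array([ 0.02897631,  0.04490514, -0.00580418]), 'grip_width': 0.9981496359337567} 18.700000000000003
top {'fx': 536.8986824792055, 'fy': 536.8986824792055, 'cx': 284.8816891633474, 'cy': 213.81702536378677, 'view': array([[-2.12154683e-02, -9.99761070e-01,  5.26373027e-03,
        -1.19833605e+00],
       [ 9.95018840e-01, -2.06013145e-02,  9.75350938e-02,
        -5.85346904e+02],
       [-9.74033500e-02,  7.30676348e-03,  9.95218166e-01,
        -1.33641174e+03],
       [ 0.00000000e+00,  0.00000000
[... 699 characters left out ...]
0321e-01,  7.29899007e-01,
        -1.03525428e+02],
       [-1.41726863e-01,  7.16046927e-01,  6.83513200e-01,
        -1.39384933e+03],
       [ 0.00000000e+00,  0.00000000e+00,  0.00000000e+00,
         1.00000000e+00]]), 'shot': 2}
rest [([256, 208, 322, 230], 0.59)]
plate [([335, 200, 380, 209], 0.84), ([163, 260, 208, 274], 0.74), ([222, 196, 249, 205], 0.7)]
scraper [([257, 198, 319, 209], 0.68), ([216, 316, 250, 370], 0.55), ([258, 213, 321, 229], 0.48)]
holder [([272, 144, 313, 176], 0.88)]
pad [([222, 262, 299, 325], 0.91)]
amber_bottle [([218, 312, 251, 372], 0.57)]
dropper_bottle [([272, 208, 308, 220], 0.66), ([195, 207, 209, 233], 0.53)]
white_jar [([272, 105, 296, 134], 0.71)]
```

```bash
python3 - <<'E'
import cv2,numpy as np
t=cv2.imread("pics/top0.png");s=cv2.imread("pics/side0.png")
a=cv2.resize(t[110:330,140:420],(800,629)[:2],interpolation=cv2.INTER_CUBIC)
cv2.imwrite("pics/c1.png",cv2.resize(t[170:275,140:420],(800,300),interpolation=cv2.INTER_CUBIC))
b=cv2.resize(s[130:330,200:400],(600,600),interpolation=cv2.INTER_CUBIC)
cv2.imwrite("pics/c2.png",np.hstack([b]))
cv2.imwrite("pics/c1.png",cv2.resize(t[110:320,140:420],(800,600),interpolation=cv2.INTER_CUBIC))
E
```

```text
(no output)
```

View pics/c1.png

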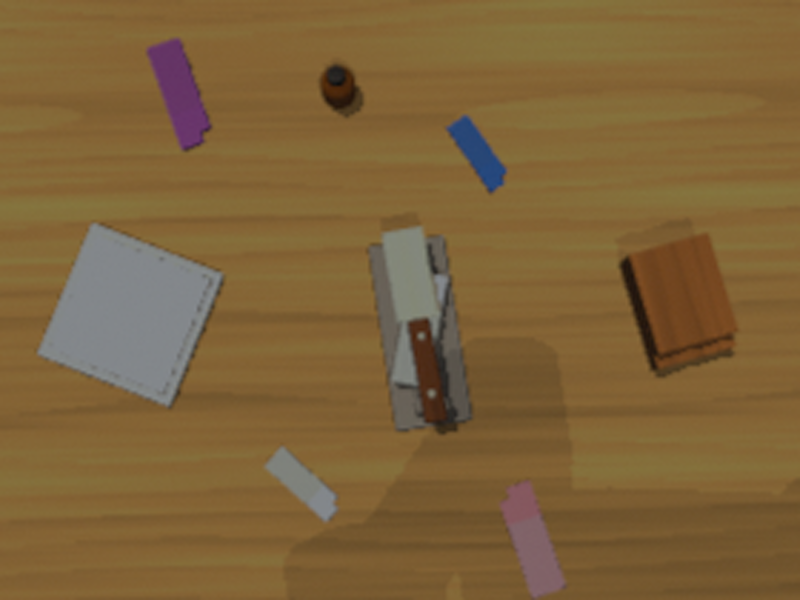

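View pics/c2.png

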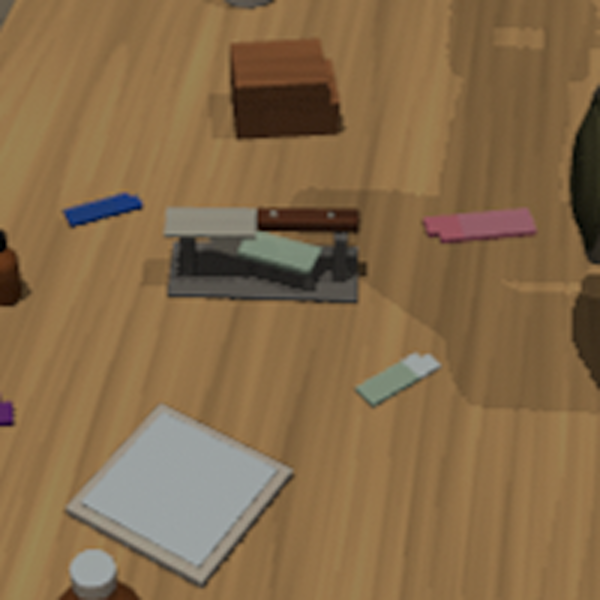

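The top view is scaled 2.857 from origin (140,110). The scraper tip is at crop (402,230), its handle end at (433,422), and the holder top spans (630,258)-(735,328) on the right, at -y. The pad is on the left, and the plate (greenish, under the scraper) is partly hidden. Next I'll measure these and check with an overlay.

```bash
cat > h.py <<'E'
import numpy as np, cv2
def proj(p,W):
    W=np.atleast_2d(W).astype(float); V=p["view"]; c=W@V[:3,:3].T+V[:3,3]
    return np.c_[p["cx"]+p["fx"]*c[:,0]/-c[:,2], p["cy"]+p["fy"]*-c[:,1]/-c[:,2]]
def ray(p,uv,z):
    V=p["view"];R=V[:3,:3];o=-R.T@V[:3,3]
    d=R.T@np.array([(uv[0]-p["cx"])/p["fx"],-(uv[1]-p["cy"])/p["fy"],-1])
    return o+d*(z-o[2])/d[2]
def world(pose,L):
    x,y,z,a=pose;L=np.atleast_2d(L).astype(float);c,s=np.cos(a),np.sin(a)
    return L@np.array([[c,s,0],[-s,c,0],[0,0,1]])+[x,y,z]
def box(x0,x1,y0,y1,z0,z1): return np.array([[x,y,z] for z in(z0,z1) for x,y in((x0,y0),(x1,y0),(x1,y1),(x0,y1))])
def draw(img,p,pose,b,off,k,col):
    q=((proj(p,world(pose,b))+.5-off)*k-.5).round().astype(int)
    for i,j in [(0,1),(1,2),(2,3),(3,0),(4,5),(5,6),(6,7),(7,4),(0,4),(1,5),(2,6),(3,7)]:
        cv2.line(img,tuple(map(int,q[i])),tuple(map(int,q[j])),col,1)
SCR=[box(5,85,-18,18,0,4),box(-85,5,-10,10,0,14)]
HOL=[box(-45,45,-36,36,0,66),box(-57,-45,-36,36,30,40)]
PAD=[box(-65,65,-65,65,0,12)]
REST=[box(-85,85,-35,35,0,6)]
E
cat > m1.py <<'E'
from rig import eyes
from h import *
from scipy.optimize import least_squares
T=eyes.capture("top");S=eyes.capture("side")
t=lambda u,v:(140+u/2.857,110+v/2.857); s=lambda u,v:(200+u/3,130+v/3)
obs={"scr":(60,[("t",t(382,233),(85,18,4)),("t",t(423,227),(85,-18,4)),("t",t(433,422),(-85,0,14)),("s",s(167,207),(85,-18,4)),("s",s(165,235),(85,18,2)),("s",s(358,210),(-85,-10,14)),("s",s(358,230),(-85,10,7))]),
"hol":(0,[("t",t(630,258),(45,36,66)),("t",t(710,234),(45,-36,66)),("t",t(735,328),(-45,-36,66)),("t",t(660,356),(-45,36,66)),("s",s(231,44),(45,-36,66)),("s",s(322,40),(-45,-36,66)),("s",s(235,135),(45,36,0)),("s",s(233,92),(45,36,66))]),
"pad":(0,[("t",t(94,223),(65,65,12)),("t",t(222,272),(65,-65,12)),("t",t(171,406),(-65,-65,12)),("t",t(38,353),(-65,65,12)),("s",s(163,405),(65,-65,12)),("s",s(292,470),(-65,-65,12)),("s",s(203,576),(-65,65,12)),("s",s(68,507),(65,65,12))]),
"rest":(0,[("t",t(370,247),(85,35,6)),("t",t(444,237),(85,-35,6)),("t",t(470,419),(-85,-35,6)),("t",t(397,430),(-85,35,6)),("s",s(168,295),(85,35,3)),("s",s(357,298),(-85,35,3))])}
P={}
for n,(z,o) in obs.items():
    f=lambda q:np.concatenate([proj(T if c=="t" else S,world((q[0],q[1],z,q[2]),L))[0]-uv for c,uv,L in o])
    r=least_squares(f,(500,0,.1 if n!="pad" else -.3),x_scale=(100,100,1),loss="soft_l1");P[n]=(r.x[0],r.x[1],z,r.x[2])
    print(n,r.x.round(3),np.degrees(r.x[2]).round(1),"res",f(r.x).round(1).tolist())
np.save("P.npy",P)
k=5
def crop(p,u,v,w,h):
    im=cv2.resize(p["frame"][v:v+h,u:u+w,::-1],None,fx=k,fy=k,interpolation=cv2.INTER_CUBIC)
    im=cv2.convertScaleAbs(im,alpha=1.5)
    for n,B,c in(("scr",SCR,(0,255,255)),("hol",HOL,(0,255,0)),("rest",REST,(255,0,255))):
        for b in B: draw(im,p,P[n],b,(u,v),k,c)
    return im
A=crop(T,262,180,155,90);B=crop(S,250,140,80,92-62);
cv2.imwrite("pics/ov.png",A)
E
python3 m1.py
```

```text
scr [ 5.56919e+02 -1.47760e+01  1.33000e-01] 7.6 res [-0.4, -0.3, -0.4, -0.4, -0.4, 0.1, 0.1, -0.8, -0.3, -0.4, 0.6, -0.6, 0.5, -0.2]
hol [ 5.79866e+02 -2.46234e+02  2.53000e-01] 14.5 res [-0.6, -1.2, -0.8, -0.6, 0.9, 1.3, -0.7, -0.6, 0.2, -1.0, -0.1, -1.0, 0.6, 1.1, 1.2, -2.3]
pad [ 5.76646e+02  2.42379e+02 -3.91000e-01] -22.4 res [-1.4, -0.7, 0.6, 0.3, -0.6, 0.5, -1.1, 0.7, -0.8, -2.6, 0.8, -2.1, 0.2, 0.5, -0.9, -1.6]
rest [ 5.54984e+02 -1.85440e+01  1.29000e-01] 7.4 res [-0.7, -0.5, 0.1, -1.0, 1.0, 0.3, -0.4, 0.5, -0.1, -0.9, 0.6, 0.5]
```

View pics/ov.png

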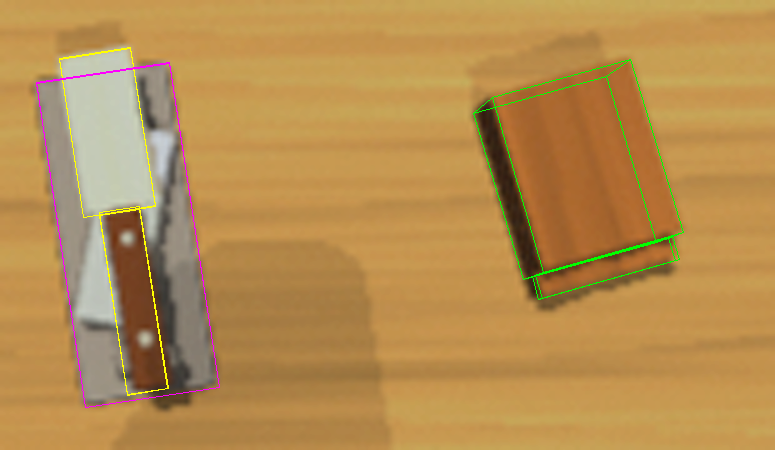

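The overlay fits to about 1 px. I'll write a small helper for move numbers and travel towards the scraper.

```bash
cat > go.py <<'E'
import sys,numpy as np
from scipy.spatial.transform import Rotation as R
from rig import telemetry
def rel(pos,rot,st=None):
    st=st or telemetry.sense();q=st["ee_rot"];A=R.from_quat(q,scalar_first=True)
    d=A.inv().apply(np.array(pos)-st["eef_pos"])/120; w=(A.inv()*rot).as_rotvec()/.5
    return np.r_[d,w]
def down(yaw): c,s=np.cos(yaw),np.sin(yaw); return R.from_matrix(np.array([[c,s,0],[s,-c,0],[0,0,-1]]))
if __name__=="__main__":
    st=telemetry.sense(); print(st["time_s"],st["eef_pos"].round(1),st["force"].round(1),round(st["grip_width"],3))
    for a in sys.argv[1:]:
        x,y,z,w=map(float,a.split(",")); print(a,rel((x,y,z),down(w),st).round(3).tolist())
E
python3 go.py 522,-19,150,0.133
```

```text
1.0 [ 175.5 -494.8  231.3] [-0.4  0.2 -0.3] 0.998
522,-19,150,0.133 [4.047, -2.772, 0.678, -0.0, -0.0, 0.416]
```

>>> drive_tool(
  series="1 -0.68 0.1 0 0 0 1;1 -0.68 0.1 0 0 0 1;1 -0.68 0.1 0 0 0 1;1 -0.68 0.1 0 0 0 1",
)

```text
time_s: 1.4
eef_pos: [263.4, -374.2, 219.2]
ee_rot: [-0.001, 0.985, 0.172, 0.0]
force: [-0.4, -0.6, -1.1]
grip_width: 1.001
```

>>> drive_tool(
  series="1 -0.68 0 0 0 0 1;1 -0.68 0 0 0 0 1;1 -0.68 0 0 0 0 1;1 -0.68 0 0 0 0 1",
)

```text
time_s: 1.8
eef_pos: [350.8, -253.3, 219.7]
ee_rot: [-0.001, 0.985, 0.175, 0.001]
force: [0.5, -0.5, -0.2]
grip_width: 1.002
```

>>> drive_tool(
  series="1 -0.68 0 0 0 0.2 1;1 -0.68 0 0 0 0.2 1;1 -0.68 0 0 0 0.2 1;1 -0.68 0 0 0 0.2 1",
)

```text
time_s: 2.2
eef_pos: [437.4, -132.3, 220.1]
ee_rot: [-0.001, 0.992, 0.128, 0.001]
force: [-0.1, -0.9, 0.2]
grip_width: 1.001
```

```bash
python3 go.py 522,-19,120,0.133
```

```text
2.2 [ 437.4 -132.3  220.1] [-0.1 -0.9  0.2] 1.001
522,-19,120,0.133 [0.919, -0.733, 0.838, -0.003, -0.005, 0.247]
```

>>> drive_tool(
  series="0.92 -0.733 0.84 0 0 0.247 0.6;0.92 -0.733 0.84 0 0 0.247 0.6;0.92 -0.733 0.84 0 0 0.247 0.6;0.92 -0.733 0.84 0 0 0.247 0.6;0.92 -0.733 0.84 0 0 0.247 0.6;0.92 -0.733 0.84 0 0 0.247 0.6",
)

```text
time_s: 2.8
eef_pos: [522.1, -20.3, 119.7]
ee_rot: [-0.001, 0.998, 0.066, 0.001]
force: [-0.3, 0.2, 0.8]
grip_width: 0.601
```

```bash
python3 go.py 522,-19,51,0.133; python3 - <<'E'
from rig import eyes
import cv2
T=eyes.capture("top");S=eyes.capture("side")
a=cv2.resize(T["frame"][170:270,250:350,::-1],(400,400),interpolation=cv2.INTER_CUBIC)
b=cv2.resize(S["frame"][150:250,235:335,::-1],(400,400),interpolation=cv2.INTER_CUBIC)
import numpy as np
cv2.imwrite("pics/g1.png",cv2.convertScaleAbs(np.hstack([a,b]),alpha=1.5))
E
```

```text
2.8 [522.1 -20.3 119.7] [-0.3  0.2  0.8] 0.601
522,-19,51,0.133 [-0.001, -0.01, 0.573, -0.003, -0.004, -0.0]
```

View pics/g1.png

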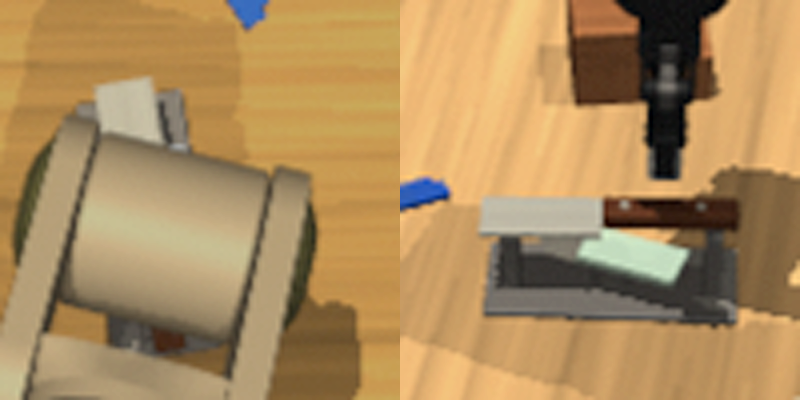

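The gripper (side crop x≈665) sits over the handle (605-738), between the posts. The clear green end of the plate points to the robot, so its frosted end points away. Descend and grip.

>>> drive_tool(
  series="0 -0.01 0.3 0 0 0 0.6;0 -0.01 0.5 0 0 0 0.6;0 -0.01 0.573 0 0 0 0.6;0 -0.01 0.573 0 0 0 0.6;0 -0.01 0.573 0 0 0 0.15;0 -0.01 0.573 0 0 0 0.1;0 -0.01 0.573 0 0 0 0.1;0 -0.01 0.573 0 0 0 0.1;0 -0.01 0.573 0 0 0 0.1;0 -0.01 0.573 0 0 0 0.1",
  newtons=60,
)

```text
time_s: 3.9
eef_pos: [523.1, -19.6, 53.3]
ee_rot: [-0.0, 0.998, 0.066, 0.003]
force: [-1.6, -0.9, 7.0]
grip_width: 0.221
```

>>> drive_tool(
  series="0 0 -0.2 0 0 0 0.1;0 0 -0.5 0 0 0 0.1;0 0 -0.75 0 0 0 0.1;0 0 -0.75 0 0 0 0.1;0 0 -0.75 0 0 0 0.1",
)

```text
time_s: 4.4
eef_pos: [522.5, -19.6, 143.6]
ee_rot: [0.0, 0.998, 0.066, 0.003]
force: [-0.6, 0.3, -1.9]
grip_width: 0.221
```

```bash
cat > m2.py <<'E'
from rig import eyes,telemetry
from h import *
import sys
T=eyes.capture("top");S=eyes.capture("side")
k=4
def crop(p,u,v,w,h):
    im=cv2.resize(p["frame"][v:v+h,u:u+w,::-1],None,fx=k,fy=k,interpolation=cv2.INTER_CUBIC)
    return cv2.convertScaleAbs(im,alpha=1.5)
a=list(map(int,sys.argv[2:10]))
cv2.imwrite(sys.argv[1],np.hstack([crop(T,*a[:4]),crop(S,*a[4:])]))
E
python3 m2.py pics/g2.png 250 160 100 100 235 150 100 100; python3 go.py
```

```text
4.5 [521.9 -19.5 142.3] [ 1.1 -0.  -1.4] 0.216
```

View pics/g2.png

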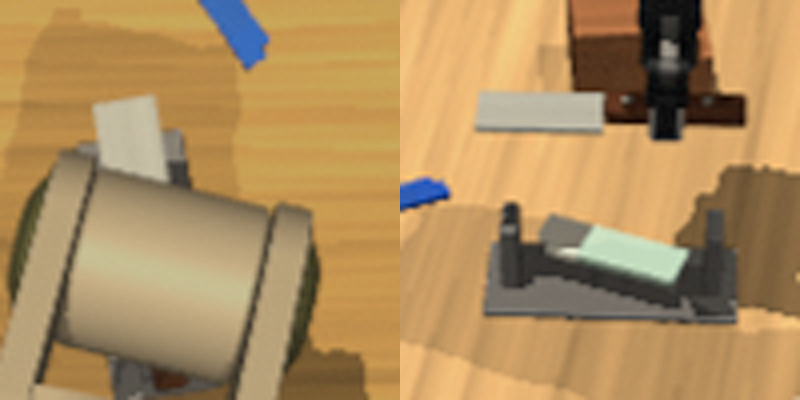

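The scraper is held level: blade tip at side crop (75-79, 91-130), handle end (345, 97-125). The plate is undisturbed. I'll measure the scraper in the hand.

```bash
cat > m3.py <<'E'
from rig import eyes,telemetry
from h import *
from go import rel,down
from scipy.optimize import least_squares
from scipy.spatial.transform import Rotation as R
T=eyes.capture("top");S=eyes.capture("side");st=telemetry.sense()
t=lambda u,v:(250+u/4-.0,160+v/4); s=lambda u,v:(235+u/4,150+v/4)
o=[(T,t(94,104),(85,18,4)),(T,t(155,96),(85,-18,4)),(S,s(79,91),(85,-18,4)),(S,s(75,130),(85,18,2)),(S,s(203,132),(5,18,2)),(S,s(345,97),(-85,-10,14)),(S,s(343,125),(-85,10,7))]
def f(q):
    Q=R.from_euler("ZYX",[q[3],q[4],0]); return np.concatenate([proj(p,Q.apply(L)+q[:3])[0]-uv for p,uv,L in o])
r=least_squares(f,(557,-15,150,.13,0),x_scale=(100,100,100,1,1))
print(r.x.round(3),f(r.x).round(1).tolist())
q=r.x; c=(np.array(st["eef_pos"])-q[:3]); 
print("tcp",st["eef_pos"].round(1),"tcp in scraper",R.from_euler("z",-q[3]).apply(c).round(1))
E
python3 m3.py
```

```text
[ 5.57427e+02 -1.74840e+01  1.44145e+02  1.43000e-01 -1.70000e-02] [0.0, 0.0, 0.0, -0.5, -0.1, -0.0, -0.1, -0.1, -0.3, 0.5, 0.2, -0.2, 0.7, -0.0]
tcp [522.  -19.5 142.3] tcp in scraper [-35.3   3.   -1.9]
```

>>> drive_tool(
  series="-0.25 0.3 0 0 0 -0.05 0.1;-0.4 0.6 0 0 0 -0.1 0.1;-0.6 0.95 0 0 0 -0.12 0.1;-0.6 0.95 0 0 0 -0.12 0.1;-0.6 0.95 0 0 0 -0.12 0.1",
)

```text
time_s: 5.1
eef_pos: [465.2, -142.6, 141.3]
ee_rot: [-0.001, 0.996, 0.095, 0.002]
force: [-0.4, 1.3, -1.4]
grip_width: 0.225
```

```bash
python3 go.py 400,-292.5,110,0.253
```

```text
5.1 [ 465.2 -142.6  141.3] [-0.4  1.3 -1.4] 0.225
400,-292.5,110,0.253 [-0.77, 1.125, 0.257, -0.002, -0.006, -0.127]
```

>>> drive_tool(
  series="-0.3 0.35 0 0 0 -0.05 0.1;-0.6 0.7 0 0 0 -0.12 0.1;-0.77 1 0 0 0 -0.127 0.1;-0.77 1 0 0 0 -0.127 0.1;-0.77 1 0 0 0 -0.127 0.1",
)

```text
time_s: 5.6
eef_pos: [397.1, -277.7, 140.4]
ee_rot: [-0.001, 0.992, 0.126, 0.001]
force: [1.0, 0.3, -1.0]
grip_width: 0.222
```

```bash
python3 go.py 400,-292.5,36,0.253
```

```text
5.6 [ 397.1 -277.7  140.4] [ 1.   0.3 -1. ] 0.222
400,-292.5,36,0.253 [-0.01, 0.128, 0.87, -0.004, -0.006, -0.001]
```

>>> drive_tool(
  series="-0.01 0.128 0.2 -0.004 -0.006 0 0.1;-0.01 0.128 0.5 -0.004 -0.006 0 0.1;-0.01 0.128 0.8 -0.004 -0.006 0 0.1;-0.01 0.128 0.88 -0.004 -0.006 0 0.1;-0.01 0.128 0.88 -0.004 -0.006 0 0.1",
)

```text
time_s: 6.1
eef_pos: [400.4, -291.0, 34.1]
ee_rot: [-0.001, 0.992, 0.127, -0.001]
force: [0.7, 0.2, -0.7]
grip_width: 0.22
```

```bash
cat > m4.py <<'E'
from rig import eyes,telemetry
from h import *
import sys
P=np.load("P.npy",allow_pickle=True).item()
T=eyes.capture("top");S=eyes.capture("side")
k=8
def crop(p,u,v,w,h,ov):
    im=cv2.resize(p["frame"][v:v+h,u:u+w,::-1],None,fx=k,fy=k,interpolation=cv2.INTER_CUBIC)
    im=cv2.convertScaleAbs(im,alpha=1.7)
    if ov:
        for b in HOL: draw(im,p,P["hol"],b,(u,v),k,(0,255,0))
    return im
cv2.imwrite(sys.argv[1],np.vstack([np.hstack([crop(T,352,187,50,65,1)]),])if 0 else np.hstack([crop(T,350,185,50,72,0),crop(S,265,135,50,72,0)]))
E
python3 m4.py pics/i1.png; python3 go.py
```

```text
6.2 [ 401.1 -292.5   36.1] [ 0.1 -1.  -1.4] 0.221
```

View pics/i1.png

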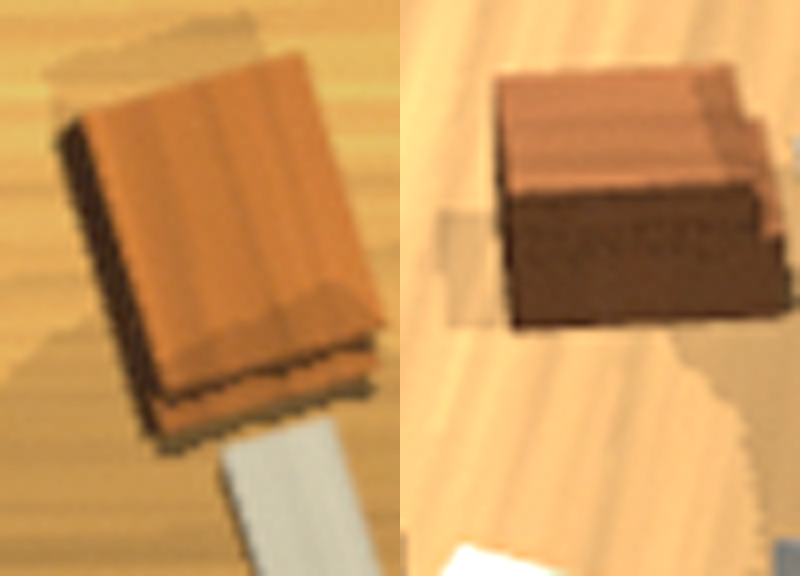

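Sharper picks: the holder's top-face corners are at (85,117), (300,52), (384,325) and (168,392) in the top crop. The blade tip corners are at (222,452) and (332,420). I'll refit the holder and blade.

```bash
cat > m5.py <<'E'
from rig import eyes,telemetry
from h import *
from go import rel,down
from scipy.optimize import least_squares
T=eyes.capture("top");S=eyes.capture("side");st=telemetry.sense()
t=lambda u,v:(350+u/8-.44,185+v/8-.44); s=lambda u,v:(265+(u-400)/8-.44,135+v/8-.44)
def fit(o,q0,fz):
    f=lambda q:np.concatenate([proj(p,world((q[0],q[1],fz,q[2]),L))[0]-uv for p,uv,L in o])
    r=least_squares(f,q0,x_scale=(100,100,1)); print(r.x.round(3),f(r.x).round(1).tolist()); return r.x
o=[(T,t(85,117),(45,36,66)),(T,t(300,52),(45,-36,66)),(T,t(384,325),(-45,-36,66)),(T,t(168,392),(-45,36,66))]
o2=[(S,s(498,76),(45,-36,66)),(S,s(732,67),(-45,-36,66)),(S,s(510,192),(45,36,66)),(S,s(755,183),(-45,36,66)),(S,s(515,328),(45,36,0)),(S,s(785,315),(-57,36,0))]
h=fit(o,(580,-246,.25),0); fit(o2,(580,-246,.25),0); fit(o+o2,(580,-246,.25),0)
b=[(T,t(222,452),(85,18,4)),(T,t(332,420),(85,-18,4)),(T,t(384,576),(85-(576-420)/8*2.5*1.04,-18,4))][:2]
B=fit(b,(516,-260,.25),43)
e=st["eef_pos"]; print("blade tip from fit (top cam)",world((B[0],B[1],43,B[2]),(85,0,0))[0].round(1)," from kinematics",(e+120*np.array([np.cos(.253),np.sin(.253),0])).round(1))
c,si=np.cos(h[2]),np.sin(h[2]); m=h[:2]-45*np.array([c,si]); print("mouth",m.round(1))
tip=world((B[0],B[1],43,B[2]),(85,0,0))[0][:2]; d=tip-m; print("tip in mouth frame",(d@[c,si]).round(1),(d@[-si,c]).round(1))
E
python3 m5.py
```

```text
[ 5.80773e+02 -2.45816e+02  2.65000e-01] [-0.6, -0.2, 0.2, -0.2, 0.6, 0.3, -0.2, 0.1]
[ 5.81618e+02 -2.45353e+02  2.61000e-01] [-0.3, -0.3, 0.5, -0.6, 0.0, -0.0, 0.4, -0.5, -0.5, 0.7, -0.1, 0.5]
[ 5.81229e+02 -2.45655e+02  2.62000e-01] [-0.6, -0.5, 0.2, -0.4, 0.5, 0.2, -0.3, -0.1, -0.2, -0.3, 0.6, -0.7, 0.2, -0.1, 0.6, -0.5, -0.3, 0.6, 0.1, 0.5]
[ 4.32758e+02 -2.81993e+02  2.61000e-01] [-0.0, 0.0, 0.0, -0.0]
blade tip from fit (top cam) [ 514.9 -260.1   43. ]  from kinematics [ 517.1 -262.9   36.3]
mouth [ 537.3 -257.6]
tip in mouth frame -22.3 3.5
```

```bash
cat > ins.py <<'E'
import sys,numpy as np
from go import rel,down
from rig import telemetry
st=telemetry.sense();y=.263;d=np.array([np.cos(y),np.sin(y)]);n=np.array([-d[1],d[0]]);m=np.array([537.5,-257.5])
r=st["eef_pos"][:2]+120*d-m; print(st["time_s"],"tip adv",(r@d).round(1),"lat",(r@n).round(1),"z",st["eef_pos"][2].round(1),"F",st["force"].round(1),"M",st["wrist_torque"].round(2))
for a in sys.argv[1:]:
    A,L,z=map(float,a.split(",")); p=m+d*(A-120)+n*L; print(a,rel((*p,z),down(y),st).round(3).tolist())
E
python3 ins.py=-1 2>/dev/null; python3 ins.py " -14,-1.4,36.5" 8,-1.4,36.5
```

```text
6.3 tip adv -21.1 lat 1.3 z 36.3 F [ 0.1 -0.1 -2.2] M [ 0.01  0.04 -0.03]
 -14,-1.4,36.5 [0.059, 0.022, -0.001, 0.005, -0.003, -0.02]
8,-1.4,36.5 [0.243, 0.02, -0.001, 0.005, -0.003, -0.02]
```

>>> drive_tool(
  series="0.06 0.022 0 0.005 -0.003 -0.02 0.1;0.06 0.022 0 0.005 -0.003 -0.02 0.1;0.1 0.022 0 0.005 -0.003 -0.02 0.1;0.14 0.022 0 0.005 -0.003 -0.02 0.1;0.19 0.021 0 0.005 -0.003 -0.02 0.1;0.243 0.02 0 0.005 -0.003 -0.02 0.1;0.243 0.02 0 0.005 -0.003 -0.02 0.1",
)

```text
time_s: 7.0
eef_pos: [430.5, -287.7, 36.4]
ee_rot: [0.0, 0.991, 0.131, 0.0]
force: [-0.9, 0.1, -0.8]
grip_width: 0.22
```

```bash
python3 ins.py 30,-1.4,36.5 ; python3 m4.py pics/i2.png
```

```text
7.0 tip adv 8.8 lat -1.3 z 36.4 F [-0.9  0.1 -0.8] M [-0.02  0.06  0.  ]
30,-1.4,36.5 [0.177, 0.001, -0.001, 0.0, -0.0, 0.001]
```

View pics/i2.png

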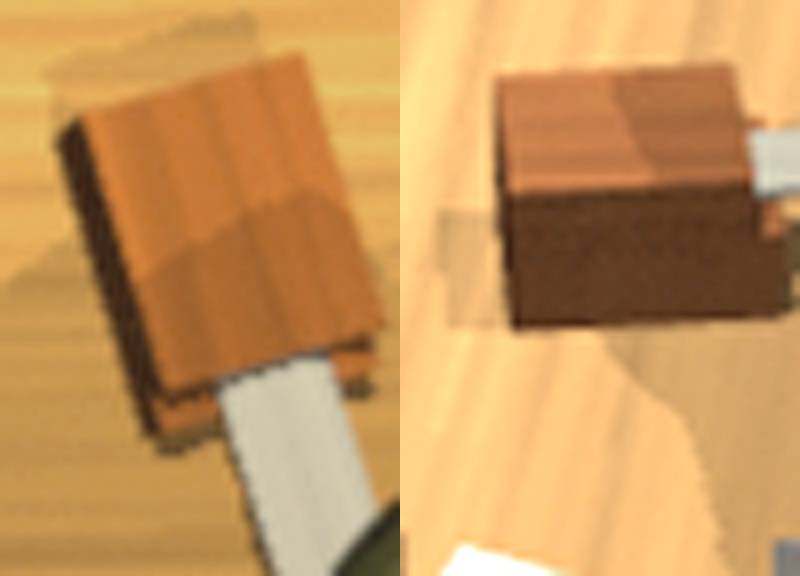

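The blade overlaps the ledge at the mouth with no force, about 2 mm to the right of centre. I'll correct the lateral offset and advance.

>>> drive_tool(
  series="0 -0.01 0 0 0 0 0.1;0.08 -0.01 0 0 0 0 0.1;0.16 -0.01 0 0 0 0 0.1;0.16 -0.01 0 0 0 0 0.1",
)

```text
time_s: 7.5
eef_pos: [449.3, -281.4, 36.3]
ee_rot: [0.0, 0.991, 0.132, 0.0]
force: [0.2, 0.1, -0.4]
grip_width: 0.22
```

```bash
python3 ins.py 70,-0.3,36.5
```

```text
7.5 tip adv 28.6 lat -0.1 z 36.3 F [ 0.2  0.1 -0.4] M [-0.01  0.11  0.02]
70,-0.3,36.5 [0.345, 0.002, -0.001, 0.001, -0.0, 0.003]
```

>>> drive_tool(
  series="0.1 0 0 0 0 0 0.1;0.2 0 0 0 0 0 0.1;0.3 0 0 0 0 0 0.1;0.38 0 0 0 0 0 0.1;0.38 0 0 0 0 0 0.1",
)

```text
time_s: 8.0
eef_pos: [494.4, -269.0, 36.3]
ee_rot: [0.0, 0.991, 0.132, 0.0]
force: [0.1, -0.4, -1.2]
grip_width: 0.216
```

```bash
python3 ins.py 80,-0.3,36.5
```

```text
8.0 tip adv 75.4 lat 0.1 z 36.3 F [ 0.1 -0.4 -1.2] M [-0.01  0.1  -0.09]
80,-0.3,36.5 [0.038, 0.004, -0.002, 0.001, -0.001, 0.005]
```

>>> drive_tool(
  series="0.02 0 0 0 0 0 0.1;0.04 0 0 0 0 0 0.1;0.06 0 0 0 0 0 0.1;0.06 0 0 0 0 0 0.1",
)

```text
time_s: 8.4
eef_pos: [499.2, -267.6, 36.0]
ee_rot: [-0.0, 0.991, 0.132, -0.002]
force: [-12.7, -3.4, 4.5]
grip_width: 0.222
```

```bash
python3 ins.py
```

```text
8.4 tip adv 80.4 lat 0.2 z 36.0 F [-12.7  -3.4   4.5] M [-0.52  2.   -0.06]
```

The handle meets the face at 80.4 mm with a 13 N reaction. I'll lower gently to the floor and release.

>>> drive_tool(
  series="0.01 0 0.012 0 0 0 0.1;0.01 0 0.022 0 0 0 0.1;0.01 0 0.022 0 0 0 0.1",
)

```text
time_s: 8.7
eef_pos: [499.2, -267.8, 33.5]
ee_rot: [-0.0, 0.991, 0.132, -0.003]
force: [-8.2, -2.8, 2.1]
grip_width: 0.218
```

```bash
python3 ins.py
```

```text
8.7 tip adv 80.3 lat -0.0 z 33.5 F [-8.2 -2.8  2.1] M [-0.36  0.97 -0.04]
```

>>> drive_tool(
  series="0 0 0.003 0 0 0 0.45;0 0 0.003 0 0 0 0.45;0 0 0.003 0 0 0 0.45;0 0 0.003 0 0 0 0.45;0 0 -0.2 0 0 0 0.5;0 0 -0.6 0 0 0 0.5;-0.3 -0.2 -1 0 0 0 0.5;-0.8 -0.5 -1 0 0 0 0.5;-0.8 -1 -1 0 0 0 0.5;-0.8 -1 -1 0 0 0 0.5;-0.8 -1 -1 0 0 0 0.5",
)

```text
time_s: 9.8
eef_pos: [374.4, -174.8, 154.8]
ee_rot: [-0.001, 0.991, 0.133, -0.003]
force: [0.8, -0.8, 0.1]
grip_width: 0.499
```

```bash
python3 - <<'E'
import sys; sys.argv=["x","pics/j0.png"]
exec(open("m4.py").read())
def crop2(p,u,v,w,h,k):
    return cv2.convertScaleAbs(cv2.resize(p["frame"][v:v+h,u:u+w,::-1],None,fx=k,fy=k,interpolation=cv2.INTER_CUBIC),alpha=1.7)
a=np.hstack([crop2(T,350,185,60,90,4),crop2(S,255,125,80,90,4)])
b=np.hstack([crop2(T,255,180,70,90,4),crop2(S,250,190,70,90,4)])
b=cv2.resize(b,None,fx=1,fy=1); 
W=max(a.shape[1],b.shape[1]); 
cv2.imwrite("pics/j1.png",np.hstack([crop2(T,350,185,55,75,4),crop2(S,260,130,60,75,4)]))
cv2.imwrite("pics/j2.png",np.vstack([cv2.resize(np.hstack([crop2(T,350,185,70,75,4),crop2(S,260,130,70,75,4)]),(560,300)),np.hstack([crop2(T,255,185,70,75,4),crop2(S,250,190,70,75,4)])]))
E
python3 go.py
```

```text
9.9 [ 376.3 -177.4  154.8] [ 0.6 -1.2  0.5] 0.499
```

View pics/j2.png

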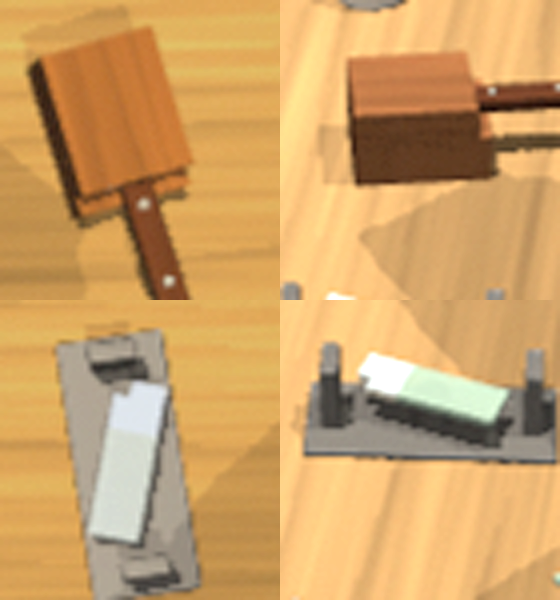

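The scraper is fully home, with the handle against the face and no blade showing. The plate's notch is at the upper left of the far end, so the frosted end points away from the robot (plate yaw about -12°), label up. Fit the plate.

```bash
cat > m6.py <<'E'
from rig import eyes,telemetry
from h import *
from go import rel,down
from scipy.optimize import least_squares
T=eyes.capture("top");S=eyes.capture("side");st=telemetry.sense()
t=lambda u,v:(255+u/4-.4,185+v/4-.4); s=lambda u,v:(250+u/4-.4,190+v/4-.4)
o=[(T,t(168,84),(50,-16,6)),(T,t(90,237),(-50,16,6)),(T,t(137,244),(-50,-16,6)),(T,t(130,81),(50,6,6)),(S,s(90,53),(50,-16,6)),(S,s(220,118),(-50,16,6)),(S,s(228,90),(-50,-16,6))]
for O in(o[:4],o):
    f=lambda q:np.concatenate([proj(p,world((q[0],q[1],30,q[2]),L))[0]-uv for p,uv,L in O])
    r=least_squares(f,(555,-18,-.2),x_scale=(100,100,1)); print(r.x.round(3),f(r.x).round(1).tolist())
q=r.x; print(rel((q[0],q[1],100,),down(q[2]),st).round(3).tolist(), st["joints"].round(2))
E
python3 m6.py
```

```text
[ 5.56688e+02 -1.67800e+01 -1.89000e-01] [-0.6, 0.8, -0.2, -0.6, 0.6, -0.2, 0.3, 0.1]
[ 5.56536e+02 -1.67760e+01 -1.79000e-01] [-0.8, 0.8, -0.1, -0.5, 0.8, -0.2, 0.1, 0.1, 0.3, -0.0, -1.2, 0.4, 0.7, -0.4]
[1.802, -0.903, 0.443, 0.0, 0.013, 0.889] [-0.72  0.16  1.91 -0.01  1.08  0.59]
```

>>> drive_tool(
  series="0.9 -0.45 0 0 0 0.45 0.65;0.9 -0.45 0 0 0 0.45 0.65;0.9 -0.45 0 0 0 0.45 0.65;0.9 -0.45 0 0 0 0.45 0.65",
)

```text
time_s: 10.4
eef_pos: [468.9, -96.0, 153.1]
ee_rot: [-0.0, 1.0, 0.022, -0.003]
force: [-0.3, 0.2, -0.2]
grip_width: 0.645
```

```bash
python3 go.py 556.3,-17,100,-.185
```

```text
10.4 [468.9 -96.  153.1] [-0.3  0.2 -0.2] 0.645
556.3,-17,100,-.185 [0.759, -0.626, 0.438, 0.001, 0.013, 0.456]
```

>>> drive_tool(
  series="0.76 -0.626 0 0.001 0.013 0.456 0.6;0.76 -0.626 0.2 0.001 0.013 0.456 0.6;0.76 -0.626 0.438 0.001 0.013 0.456 0.6;0.76 -0.626 0.438 0.001 0.013 0.456 0.6;0.76 -0.626 0.438 0.001 0.013 0.456 0.6",
)

```text
time_s: 10.9
eef_pos: [556.2, -17.7, 99.3]
ee_rot: [0.0, 0.996, -0.092, -0.001]
force: [0.2, 0.4, 0.2]
grip_width: 0.595
```

```bash
python3 go.py 556.3,-17,14,-.185; python3 m2.py pics/k1.png 255 180 100 100 235 160 100 100
```

```text
10.9 [556.2 -17.7  99.3] [0.2 0.4 0.2] 0.595
556.3,-17,14,-.185 [0.001, -0.006, 0.711, 0.0, 0.004, 0.001]
```

View pics/k1.png

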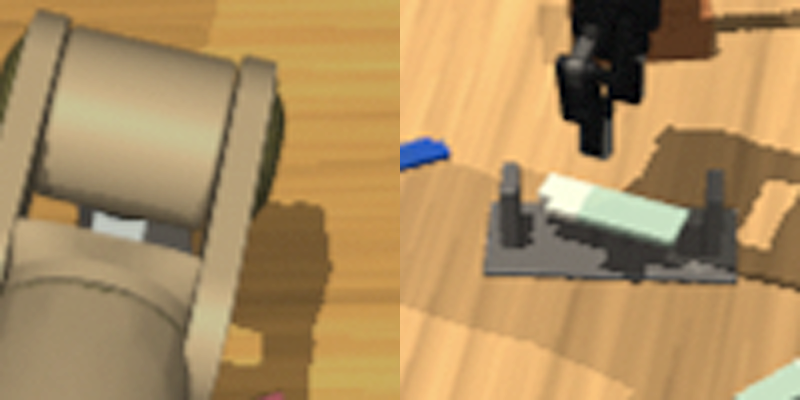

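The gripper straddles the plate's middle. Descend and grip.

>>> drive_tool(
  series="0 -0.003 0.25 0 0.004 0 0.6;0 -0.003 0.45 0 0.004 0 0.6;0 -0.003 0.6 0 0.004 0 0.6;0 -0.003 0.7 0 0.004 0 0.6;0 -0.003 0.7 0 0.004 0 0.6",
)

```text
time_s: 11.5
eef_pos: [556.5, -18.8, 17.1]
ee_rot: [0.0, 0.996, -0.093, 0.002]
force: [0.3, -0.1, 0.4]
grip_width: 0.598
```

>>> drive_tool(
  series="0 0 0 0 0 0 0.3;0 0 0 0 0 0 0.2;0 0 0 0 0 0 0.2;0 0 0 0 0 0 0.2;0 0 0 0 0 0 0.2;0 0 0 0 0 0 0.2",
  newtons=45,
)

```text
time_s: 12.1
eef_pos: [557.2, -19.3, 18.7]
ee_rot: [0.001, 0.996, -0.093, 0.003]
force: [-2.6, -1.7, 6.7]
grip_width: 0.361
```

>>> drive_tool(
  series="0 0 -0.2 0 0 0 0.2;0 0 -0.5 0 0 0 0.2;0 0 -0.9 0 0 0 0.2;0 0 -1 0 0 0 0.2;0 0 -1 0 0 0 0.2",
)

```text
time_s: 12.6
eef_pos: [557.5, -19.2, 140.9]
ee_rot: [0.001, 0.996, -0.093, 0.005]
force: [0.0, 0.2, -1.4]
grip_width: 0.36
```

```bash
cat > fin.py <<'E'
import numpy as np
from go import down,rel
from scipy.spatial.transform import Rotation as R
from rig import telemetry
st=telemetry.sense(); print(st["time_s"],st["eef_pos"].round(1),st["force"].round(1),round(st["grip_width"],3),st["joints"].round(2))
rot=down(.4)*R.from_rotvec([0,np.radians(35),0]); c=np.array([576.6,242.4,150]); 
M=rot.as_matrix(); p=c+M[:,2]*14.3+M[:,0]*0; print("target tcp",p.round(1),M.round(2).tolist(),rel(p,rot,st).round(3).tolist())
E
python3 fin.py
```

```text
12.6 [557.5 -19.2 140.9] [ 0.   0.2 -1.4] 0.36 [-0.24  0.46  1.53 -0.    1.14  1.51]
target tcp [584.2 245.6 138.3] [[0.75, 0.39, 0.53], [0.32, -0.92, 0.22], [0.57, 0.0, -0.82]] [-0.191, -2.21, 0.017, 0.366, 1.167, -1.133]
```

>>> drive_tool(
  series="-0.05 -0.25 -0.1 0 0 -0.15 0.2;-0.1 -0.6 -0.2 0 0 -0.3 0.2;-0.1 -1 -0.2 0 0 -0.55 0.2;-0.1 -1 -0.2 0 0 -0.55 0.2;-0.1 -1 -0.2 0 0 -0.55 0.2",
)

```text
time_s: 13.1
eef_pos: [567.0, 101.7, 162.8]
ee_rot: [0.002, 0.999, 0.045, 0.003]
force: [0.3, 0.2, -1.3]
grip_width: 0.362
```

```bash
python3 fin.py
```

```text
13.1 [567.  101.7 162.8] [ 0.3  0.2 -1.3] 0.362 [-0.02  0.48  1.44 -0.    1.21  1.46]
target tcp [584.2 245.6 138.3] [[0.75, 0.39, 0.53], [0.32, -0.92, 0.22], [0.57, 0.0, -0.82]] [0.248, -1.182, 0.201, 0.199, 1.199, -0.598]
```

>>> drive_tool(
  series="0.1 -0.3 0 0.05 0.15 -0.15 0.2;0.2 -0.65 0 0.1 0.35 -0.3 0.2;0.25 -1 0 0.1 0.6 -0.5 0.2;0.25 -1 0 0.1 0.6 -0.5 0.2;0.25 -1 0 0.1 0.6 -0.5 0.2;0.25 -1 0 0.1 0.6 -0.5 0.2",
)

```text
time_s: 13.7
eef_pos: [586.5, 222.4, 162.1]
ee_rot: [-0.029, 0.974, 0.167, 0.15]
force: [0.8, 0.3, -0.5]
grip_width: 0.367
```

```bash
python3 fin.py
```

```text
13.7 [586.5 222.4 162.1] [ 0.8  0.3 -0.5] 0.367 [0.15 0.44 1.53 0.08 0.87 1.34]
target tcp [584.2 245.6 138.3] [[0.75, 0.39, 0.53], [0.32, -0.92, 0.22], [0.57, 0.0, -0.82]] [-0.017, -0.188, 0.204, 0.042, 0.607, -0.112]
```

>>> drive_tool(
  series="-0.01 -0.1 0.1 0.02 0.2 -0.05 0.2;-0.017 -0.188 0.2 0.04 0.4 -0.11 0.2;-0.017 -0.188 0.204 0.042 0.607 -0.112 0.2;-0.017 -0.188 0.204 0.042 0.607 -0.112 0.2;-0.017 -0.188 0.204 0.042 0.607 -0.112 0.2;-0.017 -0.188 0.204 0.042 0.607 -0.112 0.2",
)

```text
time_s: 14.3
eef_pos: [585.3, 245.2, 139.3]
ee_rot: [-0.06, 0.935, 0.189, 0.295]
force: [0.2, -0.6, -0.8]
grip_width: 0.358
```

```bash
python3 fin.py; cat > m7.py <<'E'
from rig import eyes,telemetry
from h import *
from scipy.spatial.transform import Rotation as R
st=telemetry.sense();A=R.from_quat(st["ee_rot"],scalar_first=True).as_matrix()
ax=np.c_[A[:,0],-A[:,1],-A[:,2]]; o=st["eef_pos"]-A[:,2]*(14.3+3)   # plate frame, underside 3 nearer tip
o=st["eef_pos"]-A[:,2]*14.3+A[:,2]*3
print("slope",np.degrees(np.arcsin(A[2,0])).round(1),"lean",np.degrees(np.arcsin(A[2,1])).round(1),"centre",(o-A[:,2]*3).round(1))
b=box(-50,50,-16,16,0,6)@ax.T+o
out=[]
for n in("top","side"):
    p=eyes.capture(n); q=proj(p,b); c=q.mean(0).round().astype(int); u,v=c[0]-50,c[1]-50
    im=cv2.convertScaleAbs(cv2.resize(p["frame"][v:v+100,u:u+100,::-1],None,fx=4,fy=4,interpolation=cv2.INTER_CUBIC),alpha=1.6)
    out.append(im.copy())
    q=((q+.5-(u,v))*4-.5).round().astype(int)
    for i,j in [(4,5),(5,6),(6,7),(7,4)]: cv2.line(im,tuple(map(int,q[i])),tuple(map(int,q[j])),(0,0,255),1)
    out.append(im)
cv2.imwrite("pics/f1.png",np.hstack([out[1],out[3]]))
cv2.imwrite("pics/f2.png",np.hstack([out[0],out[2]]))
E
python3 m7.py
```

```text
14.3 [585.3 245.2 139.3] [ 0.2 -0.6 -0.8] 0.358 [0.16 0.4  1.78 0.37 0.39 1.03]
target tcp [584.2 245.6 138.3] [[0.75, 0.39, 0.53], [0.32, -0.92, 0.22], [0.57, 0.0, -0.82]] [-0.011, -0.007, 0.002, 0.001, -0.001, -0.002]
slope 35.0 lean -0.0 centre [577.8 242.  151. ]
```

View pics/f1.png

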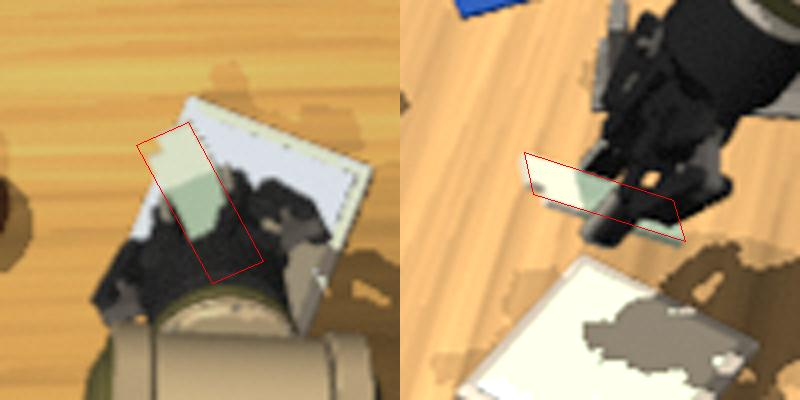

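The plate matches the predicted outline in both views. The notched frosted end is higher (top crop 137-190, 122-185), it is over the pad, and label face up. I'll hold briefly, then hand in.

>>> drive_tool(
  series="0 0 0 0 0 0 0.2;0 0 0 0 0 0 0.2;0 0 0 0 0 0 0.2;0 0 0 0 0 0 0.2",
)

```text
time_s: 14.8
eef_pos: [584.9, 245.5, 139.0]
ee_rot: [-0.06, 0.935, 0.189, 0.295]
force: [-0.1, 0.0, -0.9]
grip_width: 0.361
```

```bash
python3 m7.py; python3 -c "
from rig import ctrl,telemetry
s=telemetry.sense();print(s['dq'].round(3),s['grip_width'],s['force'].round(1));print(ctrl.finish_job())"
```

```text
slope 35.0 lean -0.0 centre [577.4 242.3 150.7]
[ 0.002 -0.001  0.     0.001 -0.002 -0.002] 0.3581430203358553 [ 0.1  0.5 -0.8]
the job is handed in; nothing more can be done
None
```

The scraper is in the holder and the plate is held over the light pad. I handed the job in at about 15 s; no verdict is reported.

- **Scraper:** I slid it blade-first into the slot until the handle met the face, at about 80 mm with a 13 N reaction. I then lowered it to the slot floor and released it. A picture afterwards showed the handle against the face and no blade outside.
- **Plate:** I gripped it across its middle and found the frosted end by the notch. It is held label up with the frosted end higher, sloped 35.0° with 0.0° sideways lean. Its middle is at (577, 242, 151) mm; the pad's centre was measured at (577, 242) mm. These plate figures come from the arm pose. The last pictures agreed with them to a few pixels, and the arm was still with the grip unchanged.
- **Checks that disagreed:** Before insertion, the camera and arm estimates of the blade's sideways position differed by about 3 mm, and its height by about 5 mm. I set the sideways position from the blade against the ledge, took the height from the arm, and the blade went in without force.

I kept clear of the bottles and the jar, but I did not check them again at the end.

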